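Top up the sprung connector magazine

TASK

Top up the connector magazine: pull the sprung follower back by its black knob until you feel the rubber stop, park the knob in the side notch and let go, then stand the loose white housing in the track behind the one already there. Then unhook the knob and ease the follower forward until it holds both white housings pressed up to the front stop, and let go. Be gentle: do not ram the stop or the catch, do not squeeze the housings hard, never let the follower snap forward, and leave the other things on the bench alone.

Things in the scene. Friction and masses are not known exactly. Their poses are not given: they have to be found in the camera images.
- track: Feed track (magazine) on a dark base plate screwed to the bench. Origin: on the bench under the middle of the front stop's inner face. x runs along the track from front stop to rear (the way the follower is pulled), y across it towards the catch and notch, z up. Base plate x -22 to 195, y -26 to 58 mm; front stop 32 mm high. The follower's orange pushing face is at x = 30 mm + follower, 31 mm high.
- load_spot (a point): Point on the channel floor under where the loaded housing's centre ends up: track x 45, y 0, 4 mm above the bench. Channel 27 mm wide between two aluminium walls 3 mm thick, tops 14 mm above the bench. One white housing already fills x 0 to 30. With the knob parked the follower's face is at x 78 to 102: set the housing down anywhere free between, it is pushed home later.
- follower (a joint): Follower travel along the track's +x, m: 0 at the start (face on the one housing), 0.030 with two housings held tightly, limit 0.10. A spring pulls it forward (-x): 4 N at 0, 40 N/m more as it is pulled (7 N at 0.075). Light damping: let go while pulled back, it snaps forward too fast (over 0.3 m/s).
- knobslide (a joint): Sideways travel of the knob on the follower's cross bar along the track's +y, m: 0 = running position, limit 0.018 = fully in the side notch. Slight friction (0.5 N), no spring.
- knob: The black knob with its steel stem (8 mm diameter, from 19 to 34 mm above the bench). Its origin is not on the knob: use knob_grip.
- knob_grip (a point): Centre of the black knob's grip: square block 16 x 16 mm, 28 mm high, its top 62 mm above the bench, this point 48 mm above the bench; sides parallel to the track. It stands at track x = 70 mm + follower, y = 18 mm + knobslide. Parked, the stem bears on the catch: closing the fingers along the track, a little off-centre, presses it there; closing across the track does not.
- gate: Grey rail fixed to the track, same frame as track; a steel catch plate (20 to 26 mm above the bench, track y 23.5 to 56) is clamped along it at a setting that differs every time by up to 12 mm either way and is NOT measured: feel it. The catch's straight edge keeps the knob from moving sideways until it is far enough back. Force between knob and catch or buffer must stay below 20 N.
- rail_end (a point): Front end of the grey rail's top, track x 30, y 52, z 20 mm. How the catch works: pulled back, the stem meets a rubber buffer (1.5 N/mm) at follower 0.059 to 0.083; there the notch is open to +y, 6 mm to spare in front. Fully sideways it eases forward 11 mm from the buffer into a pocket behind a 5 mm tooth: parked. Unpark: pull back 6 to 10 mm, move to -y, let forward.
- housing: The loose white connector housing to load; its frame: x along its 30 mm, y along its 24 mm, z up, origin at the centre of its underside. Stands upright on the bench at one of three places, at some yaw. 30 g.
- housing_c (a point): Centre of the loose white housing, 25 mm above its underside. Block 30 x 24 x 50 mm high; in the track its 30 mm side lies along the track (either way round), upright. Grip it across the 24 mm near the top: in the track 40 mm of it stand above the walls, 28 mm above the catch plate.
- stock: The white housing already in the track (same block), origin under its centre.
- stock_c (a point): Centre of the white housing already in the track, against the front stop.
- black_c (a point): Centre of a black housing of the same size on the bench: leave alone.
- red_c (a point): Centre of a red housing of the same size on the bench: leave alone.
- screwdriver: Screwdriver with a blue handle, 200 mm, lying beyond the track: leave alone.
- bracket: Small steel angle bracket, 70 x 50 x 39 mm: leave alone.
- jar: Glass jar, 60 mm diameter, 75 mm high: leave alone.
Things that resemble listed ones, but are neither listed nor needed, are in the scene too. Leave any blue look-alike of the housing alone. Leave any blue look-alike of the stock alone.

How it is judged:
By the outcome, as a careful person would: the job done as asked, in the order asked, and still so for the second after the job is handed in, with the robot touching nothing.
It also fails if it takes over 64 s, if anything falls off the work surface, if the arm or the gripper's body presses on something with over 40 N, if the wrist force passes 120 N, or if a joint passes its speed limit or range.

ROBOT

A 6-joint arm with a two-finger parallel gripper is mounted at the origin on the work surface. World frame = base frame: x ahead of the robot, y to its left, z up, the work surface at z = 0. Lengths are in mm, angles in rad, forces in N, time in s.
With the tool pointing down it reaches from about 275 to 1000 mm from the base axis. Payload 8.4 kg.
Tool frame: the origin (TCP) lies on the mounting face of the last link; the fingertips stand 173 mm ahead of it and the grasp point (between the pads) lies 155 mm ahead of it; z points along the fingers, y is the direction in which the jaws open and shut (so a half turn about z gives the same grasp; the last joint's range is limited). The gripper opens to 85 mm and grips with 20 to 120 N. Pads are 22 mm wide; open, the fingers measure 114 mm over their backs; the gripper's body (76 mm by 85 mm) begins 54 mm behind the grasp point. The pads swing forward as they close: fully open they stand 13 mm farther back than shut.
Start: joints at [1.157, 0.353, 1.633, -0, 1.155, -0.002], TCP at [250.162, 572.755, 404.681] pointing down, gripper open.
Joint ranges: [-2.63, 2.63], [-0.92, 2.1], [0.06, 2.66], [-1.3, 4.44], [0, 2.69], [-3.02, 3.02]. Speed limits (rad/s): [2.22, 2.22, 2.79, 3.14, 3.14, 3.14].

INTERFACE

Orientations are given as [roll, pitch, yaw] about the fixed x, y, z axes, in that order (R = Rz(yaw) Ry(pitch) Rx(roll)).
In Python, from rig import r, grab_frame, spotter gives the robot as it stands.
- The arm moves only by the tool apply_moves, never from a script. Its argument "motion" is text: rows parted by semicolons, each of 5 numbers parted by spaces: the opening, from -1 (shut) to 1 (fully open), then the shift along the tool's x, y, z as a fraction of full scale, then the turn about the tool's z as a fraction of full scale. In form: hand x y z twist; .... A call has 1 to 20 rows; each row is the pose to reach, as a shift and turn from the pose commanded when the call began, along the tool's axes at that moment, turning the shorter way round; what a row does not reach only later rows make up. Full scale, the value 1, is 1 m for a shift and pi rad for a turn. A row lasts 1/12 s, in which the tool goes at most 41.7 mm and 7.16 degrees, less where a joint would pass 70% of its speed; a pose out of reach is approached as far as the arm can. A call with a number of a shift or a turn outside -1 to 1 is refused whole. A call with a gripper value outside its range is refused whole. The fingers move at their own pace and stop on an object; "squeeze" is the grip in N (left out, the last holds). Time passes only in rows, so rows that repeat a pose let the fingers close. It gives the time, the measured TCP pose, the force and the opening at its end, in the units of the state.
- r.sense(): the state, without advancing time (a new reading comes with each control period).
- grab_frame(name): name is "scene" or "side" or "wrist"; returns a dict with "img" (400x640x3 uint8, red, green, blue), "fx", "fy", "cx", "cy" (pixels), "R" (3x3) and "t" (3): a world point X has camera coordinates R X + t. Camera axes: x right, y down, z forward; pixel columns grow to the right and rows downward; lengths in mm; the calibration is good to about 2 mm. A picture is of the moment at which its call begins. There is no depth.
- r.sign_off(): hands the job in, once; it reports no verdict.
Trained networks look in the newest picture that a camera, given by its name, has taken for a name from the list of things; names that differ only in an ending like _2 or _b are one class to them, and where a whole thing is asked for, a point or a joint stands for the part that bears it (a point fixed in the world has none). Each returns a list of dicts, best first, with "conf" (0 to 1); they miss things now and then, are a little off and sometimes report something else, mostly with a low value. They report only what shows in the picture. A call takes as long as a camera call. They do not tell look-alikes from the thing itself.
- spotter.boxes_of(query, camera): "point" ([x, y, z] in mm, in world coordinates, good to about 4 mm: the middle of the surface that is visible of it).
- spotter.place_of(query, camera): "point" ([x, y, z] in mm, in world coordinates, good to about 4 mm: a listed point, or the origin of a listed thing).
The state is a dict: "clock": time; "qpos": joint angles; "qvel": joint speeds; "joint_efforts": joint torques, N m; "eef_pos": TCP position; "tcp_rot": TCP orientation; "contact_force": force on the tool from outside, world axes, zero at the start; "wrist_torque": the same for the moment, N m; "opening": opening from 0.0 (shut) to 1.0 (fully open).
Only numpy, scipy, OpenCV 4.12 (cv2) and the standard library are available. Lean on these libraries where they do the work, as an engineer would, in place of code of your own. Each camera call takes 0.05 s, during which the arm holds its last target.

## Working session

There is one attempt and no reset: what is moved stays moved. The work goes in short steps, Python scripts to look and compute and a tool call to move; the robot and the scene stay as the last step left them, time stands still between calls to the robot, and variables do not carry over. Pictures are saved under pics/ and viewed, and the job is handed in when it is done.

Besides the shell and the picture viewer there is one more tool, called after ">>>" in YAML: its name, and indented under it one key for each argument. apply_moves: Moves the arm, as the interface text tells. Its arguments: {"type":"object","properties":{"motion":{"type":"string"},"squeeze":{"type":"number"}},"required":["motion"]}

```bash
mkdir -p pics; ls; python3 - <<'E'
from rig import r, grab_frame, spotter
import cv2
print(r.sense())
for n in ["scene","side","wrist"]:
    f=grab_frame(n); cv2.imwrite(f"pics/{n}0.png",f["img"][:,:,::-1])
    print(n,f["fx"],f["cx"],f["cy"],f["R"],f["t"])
E
```

```text
pics
{'clock': 0.0, 'qpos': array([ 1.15661441e+00,  3.53638998e-01,  1.63413054e+00,  4.77897925e-05,
        1.15521624e+00, -2.39322928e-03]), 'qvel': array([ 3.88800021e-04,  1.50560730e-03, -6.94269605e-04, -3.13770802e-04,
       -3.76067508e-04, -2.15312117e-05]), 'joint_efforts': array([ 1.60943488e-03, -6.05253053e+01, -3.42067838e+01,  1.21258527e-04,
        9.37673118e-03, -7.44152601e-06]), 'eef_pos': array([250.04948857, 572.54126863, 403.96877468]), 'tcp_rot': array([-3.14019964e+00, -4.70290507e-05,  2.72978461e+00]), 'contact_force': array([ 0.08135673, -0.43595903, -0.47232357]), 'wrist_torque': array([-0.04364379, -0.02886846,  0.05015488]), 'opening': 0.9998837060199396}
scene 462.95558505107397 327.7512919314294 193.97062786884607 [[-0.16124171  0.98690842  0.00358879]
 [ 0.54765992  0.09250095 -0.83157212]
 [-0.82101749 -0.13211867 -0.5554052 ]] [ 124.35886818 -273.12734617 1516.96975305]
side 423.9943884449124 313.8656967805149 195.5375640539759 [[-0.99962368 -0.01823039 -0.02049744]
 [ 0.00209324  0.69434837 -0.71963599]
 [ 0.0273516  -0.71940809 -0.69404891]] [ 594.73916602   31.64065327 1101.92864078]
wrist 290.13876669295075 320.8526988229711 202.28445395691676 [[ 4.00375051e-01  9.16351332e-01 -2.34920150e-04]
 [ 8.81846407e-01 -3.85229340e-01  2.71928795e-01]
 [ 2.49091815e-01 -1.09080669e-01 -9.62317346e-01]] [-624.48938969  -34.20230284  378.82871846]
```

View pics/scene0.png

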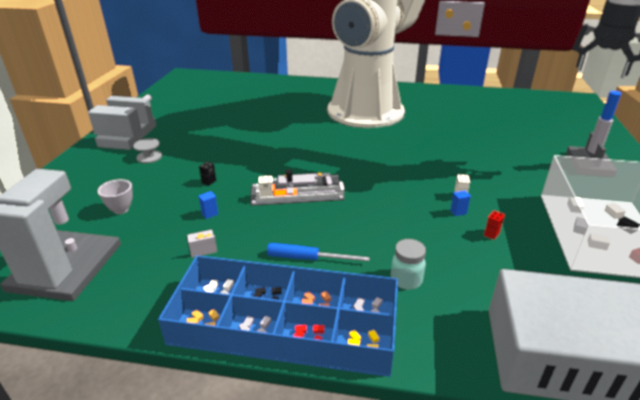

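View pics/side0.png

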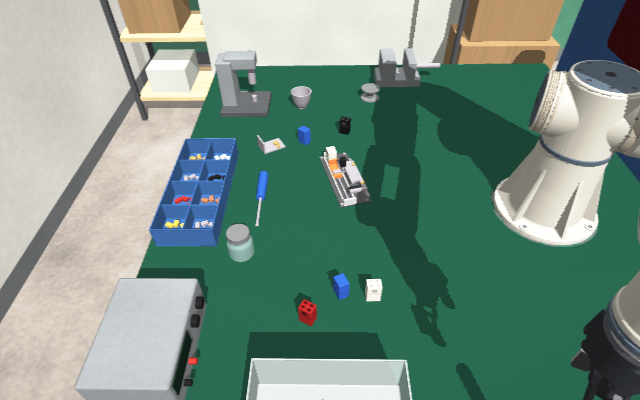

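View pics/wrist0.png

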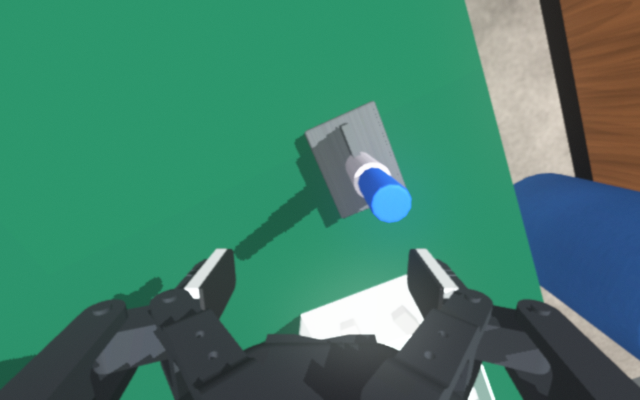

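```bash
python3 - <<'E'
from rig import r, grab_frame, spotter
for cam in ["scene","side","wrist"]:
    for q in ["track","load_spot","knob_grip","rail_end","housing","housing_c","stock_c","black_c","red_c","screwdriver","bracket","jar"]:
        print(cam,q,[(p["point"].round(1) if hasattr(p["point"],'round') else p["point"],round(p["conf"],2)) for p in spotter.place_of(q,cam)][:4])
print(r.sense()["clock"])
E
```

```text
scene track [([548.8, -198.8, -0.9], 0.94), ([493.6, -184.0, 21.4], 0.57), ([732.5, -265.5, 2.4], 0.36)]
scene load_spot [([541.9, -152.6, 2.3], 0.86)]
scene knob_grip [([519.9, -128.2, 46.0], 0.64)]
scene rail_end [([496.2, -182.1, 17.0], 0.95)]
scene housing [([537.5, 259.6, 27.4], 0.89), ([467.5, 270.8, 20.4], 0.79), ([534.4, 261.2, 0.0], 0.77), ([463.0, 268.0, -2.1], 0.76)]
scene housing_c [([537.5, 259.6, 27.4], 0.89), ([467.5, 270.8, 20.4], 0.79), ([534.4, 261.2, 0.0], 0.77), ([463.0, 268.0, -2.1], 0.76)]
scene stock_c [([627.7, -284.2, 26.2], 0.74), ([547.8, -176.7, 29.3], 0.5)]
scene black_c [([508.9, -344.1, 23.3], 0.66), ([550.1, -182.5, 3.6], 0.25)]
scene red_c [([608.2, 325.9, 25.0], 0.9)]
scene screwdriver [([737.3, -22.6, 0.7], 0.91), ([548.1, -177.3, 26.2], 0.71)]
scene bracket [([731.7, -267.0, 0.6], 0.59)]
scene jar [([765.6, 150.2, 1.5], 0.86)]
side track [([553.2, -192.8, -0.4], 0.66)]
side load_spot [([541.3, -153.5, 3.3], 0.56)]
side knob_grip [([520.8, -133.4, 45.5], 0.58)]
side rail_end []
side housing [([467.3, 268.0, 26.2], 0.89), ([529.1, 259.2, 29.8], 0.86), ([530.9, 262.5, -0.0], 0.77), ([461.2, 267.2, -1.7], 0.59)]
side housing_c [([467.3, 268.0, 26.2], 0.89), ([529.1, 259.2, 29.8], 0.86), ([530.9, 262.5, -0.0], 0.77), ([461.2, 267.2, -1.7], 0.59)]
side stock_c [([632.7, -290.5, 1.4], 0.76), ([544.7, -176.6, 1.5], 0.47), ([630.4, -292.6, 26.0], 0.47), ([550.1, -182.5, 26.4], 0.42)]
side black_c [([503.6, -340.3, 26.6], 0.65)]
side red_c [([595.6, 322.6, 27.0], 0.54), ([520.1, -133.8, 46.0], 0.32)]
side screwdriver [([740.1, -25.4, -0.7], 0.66)]
side bracket [([729.8, -265.6, 0.9], 0.63), ([540.6, -154.9, 0.6], 0.62)]
side jar [([767.3, 150.7, -3.8], 0.9)]
wrist track []
wrist load_spot []
wrist knob_grip []
wrist rail_end []
wrist housing []
wrist housing_c []
wrist stock_c []
wrist black_c []
wrist red_c []
wrist screwdriver []
wrist bracket []
wrist jar []
1.95
```

The scene and side views show the track around scene pixel (297,188). The loose white housing is at scene (462,183) and side (374,290), with a blue look-alike beside it, and there's a red housing further off. The wrist view shows only bench clutter. I'll write helpers, then go above the knob for a closer look.

```bash
cat > h.py <<'E'
import numpy as np, cv2
from rig import r, grab_frame, spotter
from scipy.spatial.transform import Rotation as Ro
def st():
    s=r.sense(); print("clock %.2f"%s["clock"],"tcp",s["eef_pos"].round(2),"rot",s["tcp_rot"].round(4),"F",s["contact_force"].round(2),"T",s["wrist_torque"].round(2),"open %.3f"%s["opening"],"q",s["qpos"].round(2)); return s
def Rt(yaw): return Ro.from_euler('xyz',[np.pi,0,yaw]).as_matrix()
def go(p0,y0,p1,y1):
    "fractions to go from commanded TCP p0,yaw y0 to p1,y1"
    d=Rt(y0).T@(np.array(p1)-np.array(p0))/1000
    a=(y1-y0+np.pi)%(2*np.pi)-np.pi
    print("frac xyz",d.round(5),"twist",round(-a/np.pi,5)); return d
def proj(f,X):
    c=f["R"]@np.array(X,float)+f["t"]; return np.array([f["fx"]*c[0]/c[2]+f["cx"],f["fy"]*c[1]/c[2]+f["cy"]])
def back(f,uv,z):
    d=f["R"].T@np.array([(uv[0]-f["cx"])/f["fx"],(uv[1]-f["cy"])/f["fy"],1.]); o=-f["R"].T@f["t"]
    return o+d*(z-o[2])/d[2]
def save(f,n,crop=None,s=1):
    im=f["img"][:,:,::-1]
    if crop: im=im[crop[1]:crop[3],crop[0]:crop[2]]
    cv2.imwrite(f"pics/{n}.png",cv2.resize(im,None,fx=s,fy=s,interpolation=cv2.INTER_CUBIC))
E
python3 - <<'E'
from h import *
f=grab_frame("wrist"); s=st()
o=-f["R"].T@f["t"]; R=Ro.from_euler('xyz',s["tcp_rot"]).as_matrix()
print("cam in tool",R.T@(o-s["eef_pos"]), "axis", R.T@f["R"].T)
th=1.78;u=np.array([np.cos(th),np.sin(th),0])
# aim: view pose grasp ~ above knob
k=np.array([520,-131,0])
go([250.162,572.755,404.681],2.7298,k+[0,0,355],1.78)
save(grab_frame("scene"),"sc1",(230,160,360,215),6)
E
```

```text
clock 2.00 tcp [250.18 572.74 404.68] rot [-3.1416  0.      2.7298] F [ 0.28 -0.58 -0.15] T [-0.01 -0.02  0.03] open 0.997 q [ 1.16  0.35  1.63 -0.    1.16 -0.  ]
cam in tool [70.04248074 -0.15597647 30.32390112] axis [[-1.18799895e-04 -9.62322870e-01 -2.71909324e-01]
 [ 9.99999474e-01 -3.91303314e-04  9.47964164e-04]
 [-1.01864661e-03 -2.71909069e-01  9.62322410e-01]]
frac xyz [-0.52896 -0.53692  0.04968] twist 0.30233
```

View pics/sc1.png

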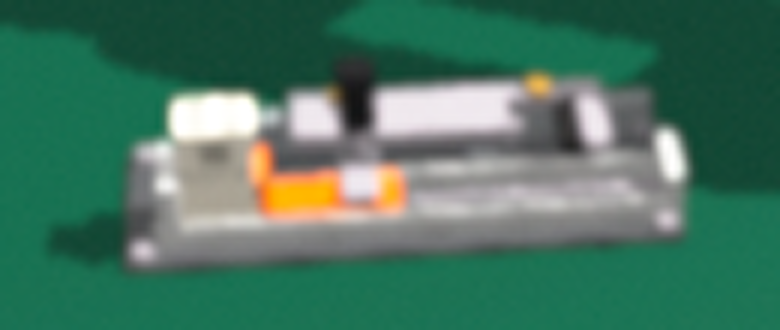

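The zoomed scene picture shows the track with the stock at the left and the knob at about (355,95) in the crop. The catch plate lies behind it. I'll move above the knob.

>>> apply_moves:
  motion: "0 -0.529 -0.537 0.05 0.302;0 -0.529 -0.537 0.05 0.302;0 -0.529 -0.537 0.05 0.302;0 -0.529 -0.537 0.05 0.302;0 -0.529 -0.537 0.05 0.302;0 -0.529 -0.537 0.05 0.302;0 -0.529 -0.537 0.05 0.302;0 -0.529 -0.537 0.05 0.302;0 -0.529 -0.537 0.05 0.302;0 -0.529 -0.537 0.05 0.302;0 -0.529 -0.537 0.05 0.302;0 -0.529 -0.537 0.05 0.302;0 -0.529 -0.537 0.05 0.302;0 -0.529 -0.537 0.05 0.302;0 -0.529 -0.537 0.05 0.302;0 -0.529 -0.537 0.05 0.302;0 -0.529 -0.537 0.05 0.302;0 -0.529 -0.537 0.05 0.302;0 -0.529 -0.537 0.05 0.302;0 -0.529 -0.537 0.05 0.302"
  squeeze: 20

```text
clock: 3.72
eef_pos: [520.6, -133.4, 354.4]
tcp_rot: [3.141, 0.0, 1.778]
contact_force: [-1.1, 0.2, 0.1]
opening: 0.5
```

```bash
python3 - <<'E'
from h import *
st(); f=grab_frame("wrist"); save(f,"w1"); st()
for q in ["track","knob_grip","load_spot","rail_end","stock_c"]: print(q,[(np.round(p["point"],1),round(p["conf"],2)) for p in spotter.place_of(q,"wrist")])
E
```

```text
clock 3.72 tcp [ 520.57 -133.38  354.41] rot [3.1415e+00 2.0000e-04 1.7776e+00] F [-1.07  0.16  0.09] T [ 0.04 -0.01 -0.03] open 0.500 q [-0.25  0.27  1.87 -0.    1.   -0.46]
clock 3.77 tcp [ 519.94 -131.82  354.37] rot [-3.1410e+00 -6.0000e-04  1.7787e+00] F [ 0.06 -0.34  0.64] T [ 0.04 -0.01  0.  ] open 0.497 q [-0.25  0.27  1.87  0.    1.   -0.46]
track [(array([ 551.1, -199. ,   -0.8]), 0.65), (array([ 540.6, -152. ,    6.4]), 0.37)]
knob_grip [(array([ 513.4, -131.8,   45.2]), 0.67)]
load_spot [(array([ 541.1, -153.8,    2.8]), 0.64)]
rail_end [(array([ 488.9, -175.6,   22.3]), 0.77), (array([ 503.9, -340.2,   21.8]), 0.35)]
stock_c [(array([ 549.5, -181.5,    7.3]), 0.95), (array([ 551. , -180.2,   26.6]), 0.82), (array([ 630.2, -287.5,   -1.8]), 0.45), (array([ 633.5, -293.8,   25.1]), 0.45)]
```

View pics/w1.png

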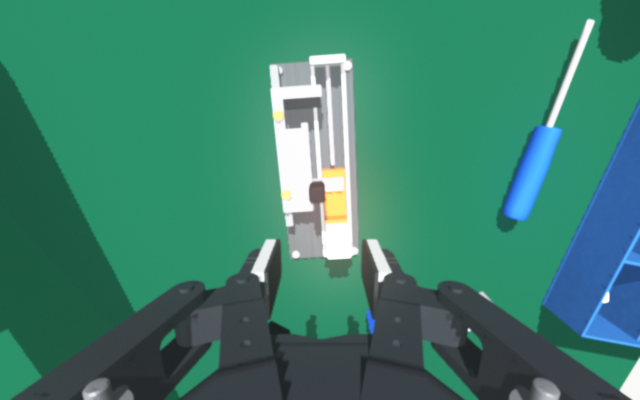

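The wrist view shows the track with its front stop at the bottom. The plate corners are near (271,65), (352,62), (291,258) and (357,257), and the knob top is near (317,192). I'll zoom in to fit the pose.

```bash
python3 - <<'E'
from h import *
im=cv2.imread("pics/w1.png")
c=im[50:265,255:370]; cv2.imwrite("pics/w1z.png",cv2.resize(c,None,fx=4,fy=2.75,interpolation=cv2.INTER_CUBIC))
c=im[150:265,260:370]; cv2.imwrite("pics/w1a.png",cv2.resize(c,None,fx=5,fy=5,interpolation=cv2.INTER_CUBIC))
c=im[50:165,260:370]; cv2.imwrite("pics/w1b.png",cv2.resize(c,None,fx=5,fy=5,interpolation=cv2.INTER_CUBIC))
E
```

```text
(no output)
```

View pics/w1a.png

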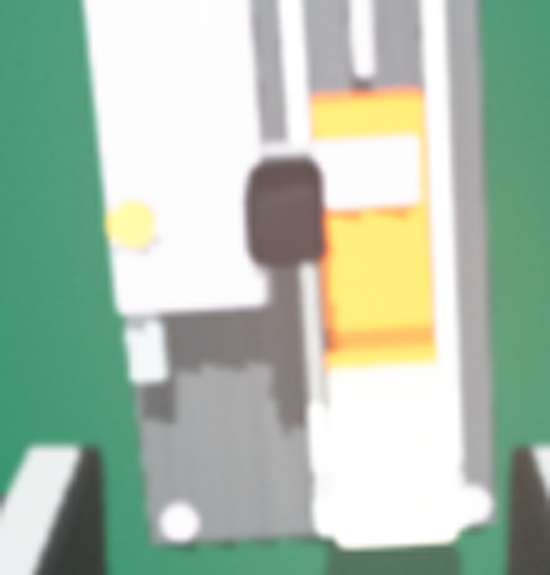

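View pics/w1b.png

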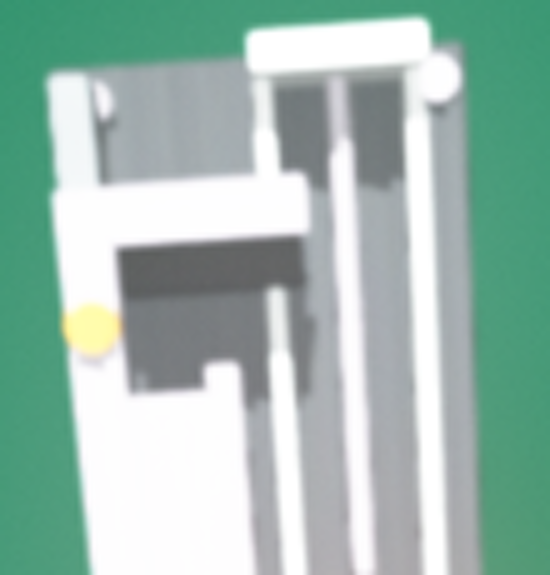

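```bash
cat > fit.py <<'E'
from h import *
from scipy.optimize import least_squares
def T(p,X):
    c,s=np.cos(p[2]),np.sin(p[2]); return np.array([p[0]+c*X[0]-s*X[1],p[1]+s*X[0]+c*X[1],X[2]])
def inv(p,X):
    c,s=np.cos(p[2]),np.sin(p[2]); d=np.array(X[:2])-p[:2]; return np.array([c*d[0]+s*d[1],-s*d[0]+c*d[1]])
E
python3 - <<'E'
from fit import *
f=grab_frame("wrist")
obs=[((-22,58,4),(290,258.6)),((-22,-26,4),(358,254)),((195,-26,4),(352.6,58.6))]
for z in (4,):
  fun=lambda p:np.concatenate([proj(f,T(p,X))-np.array(uv) for X,uv in obs])
  s=least_squares(fun,[550,-196,1.78]); print(s.x,s.fun.round(2))
p=s.x
for n,X in dict(knobtop=(70,18,62),knobg=(70,18,48),catch=(30,23.5,26),railend=(30,52,20),facetop=(30,0,31),stocktop=(15,0,54),stopF=(0,0,32),wallrear=(180,-16.5,14),wr=(30,-16.5,14)).items():
    uv=proj(f,T(p,X)); print(n,T(p,X).round(1),uv.round(1),"cropA",((uv-[260,150])*5).round(0),"cropB",((uv-[260,50])*5).round(0))
print(st()["clock"])
E
```

```text
[ 550.75568389 -190.91649303    1.84591102] [-0.58  0.05  0.62  0.64 -0.03 -0.45]
knobtop [ 514.4 -128.4   62. ] [316.5 195.2] cropA [283. 226.] cropB [283. 726.]
knobg [ 514.4 -128.4   48. ] [316.7 191.6] cropA [284. 208.] cropB [284. 708.]
catch [ 520.  -168.4   26. ] [314.4 222.8] cropA [272. 364.] cropB [272. 864.]
railend [ 492.6 -176.2   20. ] [289.  222.5] cropA [145. 362.] cropB [145. 862.]
facetop [ 542.6 -162.    31. ] [336.2 223. ] cropA [381. 365.] cropB [381. 865.]
stocktop [ 546.7 -176.5   54. ] [338.1 244.7] cropA [390. 474.] cropB [390. 974.]
stopF [ 550.8 -190.9   32. ] [337.6 249.1] cropA [388. 495.] cropB [388. 995.]
wallrear [517.7 -13.2  14. ] [344.5  73.3] cropA [ 423. -383.] cropB [423. 117.]
wr [ 558.5 -157.6   14. ] [350. 217.] cropA [450. 335.] cropB [450. 835.]
clock 4.07 tcp [ 519.78 -129.89  354.92] rot [ 3.1414e+00 -1.0000e-04  1.7827e+00] F [-0.41  0.39  0.41] T [0.03 0.04 0.02] open 0.499 q [-0.25  0.27  1.87  0.    1.   -0.46]
4.0667
```

```bash
python3 - <<'E'
from fit import *
y0=2.72978-0.302*np.pi
p0=np.array([250.162,572.755,404.681])+Rt(2.72978)@np.array([-529,-537,50.]); print(p0,y0)
P=[550.76,-190.92,1.846]
go(p0,y0,T(P,(70,18,206)),1.846)
E
```

```text
[ 519.99031666 -131.09347768  354.681     ] 1.7810190186158823
frac xyz [ 0.00375 -0.0049   0.14868] twist -0.02068
```

>>> apply_moves:
  motion: "0 0.004 -0.005 0.02 -0.021;0 0.004 -0.005 0.06 -0.021;0 0.004 -0.005 0.095 -0.021;0 0.004 -0.005 0.125 -0.021;0 0.004 -0.005 0.14 -0.021;0 0.004 -0.005 0.148 -0.021;0 0.004 -0.005 0.148 -0.021"
  squeeze: 20

```text
clock: 4.65
eef_pos: [513.7, -127.5, 205.4]
tcp_rot: [-3.139, -0.001, 1.848]
contact_force: [-0.6, 0.4, 0.4]
opening: 0.5
```

```bash
python3 - <<'E'
from h import *
st(); f=grab_frame("wrist"); save(f,"w2"); save(grab_frame("side"),"s2",(290,110,410,220),5)
E
```

```text
clock 4.65 tcp [ 513.72 -127.5   205.36] rot [-3.1392e+00 -1.4000e-03  1.8479e+00] F [-0.64  0.38  0.44] T [0.03 0.   0.01] open 0.500 q [-0.25  0.49  1.98 -0.    0.68 -0.52]
```

View pics/w2.png

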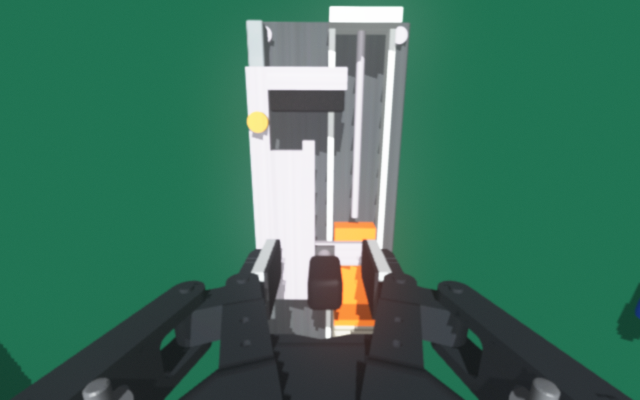

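View pics/s2.png

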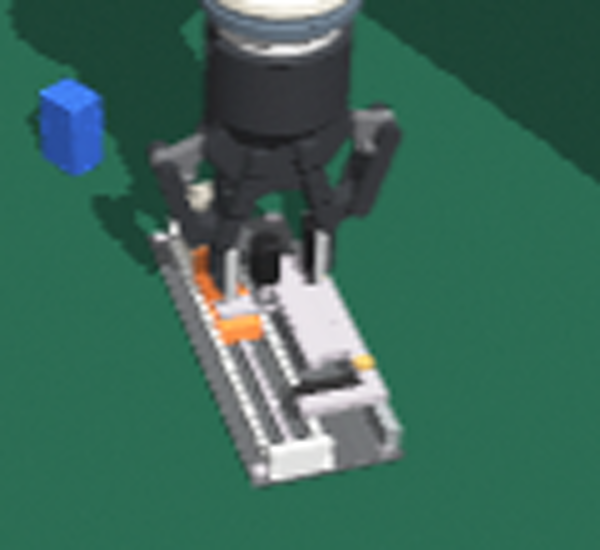

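The wrist view shows the knob between the fingers at (325,283), about 2 mm to the right of the jaw centre. The catch plate ends near row 150, with its tooth at (309,142), and the rubber buffer is at rows 90–110.

```bash
python3 - <<'E'
from fit import *
import rig
f=grab_frame("wrist"); 
P=[550.76,-190.92,1.846]
for n,uv,z in [("catch end",(285,151),26),("tooth end",(309,140),26),("buffer face",(305,111),26),("bufferface low",(305,111),20),("crossbar front top",(300,90),30),("catch front",(295,300),26),("catch edge",(315,200),26),("knob ctr top",(325,291),62),("plate rear R",(408,24),4),("wall R outer",(394,60),14),("wall R outer",(385,230),14),("railrear",(248,22),20)]:
    print(n,inv(P,back(f,uv,z)).round(1))
im=f["img"][:,:,::-1][60:310,240:400]; cv2.imwrite("pics/w2z.png",cv2.resize(im,None,fx=3.4,fy=2.4,interpolation=cv2.INTER_CUBIC))
E
```

```text
catch end [124.7  36.8]
tooth end [130.2  24.4]
buffer face [144.4  26.3]
bufferface low [144.5  26.6]
crossbar front top [153.8  28.3]
catch front [36.5 33.7]
catch edge [98.5 21.5]
knob ctr top [65.8 16.4]
plate rear R [189.  -27.6]
wall R outer [169.8 -19.1]
wall R outer [ 76.6 -20.3]
railrear [185.1  53.3]
```

View pics/w2z.png

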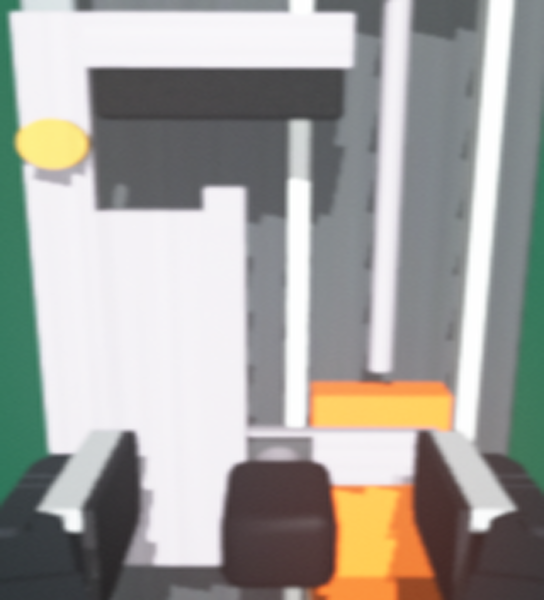

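I'll nudge the tool onto the knob's centre and close gently.

>>> apply_moves:
  motion: "0 -0.003 0.002 0 0;0 -0.003 0.002 0 0;-0.4 -0.003 0.002 0 0;-0.6 -0.003 0.002 0 0;-0.7 -0.003 0.002 0 0;-0.8 -0.003 0.002 0 0;-1 -0.003 0.002 0 0;-1 -0.003 0.002 0 0;-1 -0.003 0.002 0 0;-1 -0.003 0.002 0 0"
  squeeze: 20

```text
clock: 5.63
eef_pos: [516.5, -130.8, 207.2]
tcp_rot: [-3.14, -0.0, 1.847]
contact_force: [-4.5, -2.3, 8.5]
opening: 0.187
```

```bash
python3 - <<'E'
from h import *
st(); f=grab_frame("wrist"); save(f,"w3"); st()
E
```

```text
clock 5.63 tcp [ 516.46 -130.8   207.17] rot [-3.1404e+00 -1.0000e-04  1.8471e+00] F [-4.5  -2.34  8.53] T [-0.35  0.65 -0.04] open 0.187 q [-0.25  0.49  1.97 -0.    0.69 -0.53]
clock 5.68 tcp [ 516.46 -130.8   207.16] rot [-3.1404e+00 -1.0000e-04  1.8470e+00] F [-4.87 -2.18  7.85] T [-0.37  0.59  0.01] open 0.184 q [-0.25  0.49  1.97 -0.    0.69 -0.53]
```

View pics/w3.png

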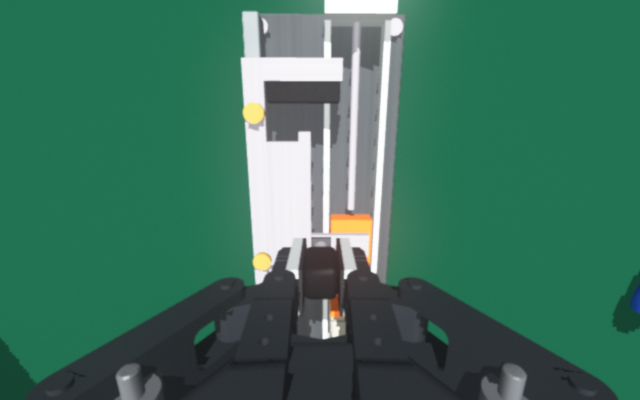

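The wrist view shows the knob gripped at (320,270). There's a slight vertical and sideways preload, so I'll relieve that while I pull.

>>> apply_moves:
  motion: "-1 0.004 -0.001 -0.001 0;-1 0.008 -0.001 -0.001 0;-1 0.012 -0.001 -0.001 0;-1 0.017 -0.001 -0.001 0;-1 0.022 -0.001 -0.001 0;-1 0.027 -0.001 -0.001 0;-1 0.032 -0.001 -0.001 0;-1 0.036 -0.001 -0.001 0;-1 0.04 -0.001 -0.001 0;-1 0.04 -0.001 -0.001 0;-1 0.04 -0.001 -0.001 0"

```text
clock: 6.6
eef_pos: [505.1, -92.3, 207.5]
tcp_rot: [-3.142, 0.0, 1.848]
contact_force: [1.7, -5.9, -5.5]
opening: 0.181
```

```bash
cat >> fit.py <<'E'
P=[550.76,-190.92,1.846]
def trk():
    s=st(); c,sn=np.cos(P[2]),np.sin(P[2]); F=s["contact_force"]
    print("track xy",inv(P,s["eef_pos"]).round(2),"F x,y",round(c*F[0]+sn*F[1],2),round(-sn*F[0]+c*F[1],2),"z",F[2].round(2)); return s
E
python3 -c "
from fit import *
trk()"
```

```text
clock 6.60 tcp [505.14 -92.32 207.52] rot [-3.1415e+00  4.0000e-04  1.8476e+00] F [ 1.68 -5.94 -5.49] T [-0.79 -0.22 -0.01] open 0.181 q [-0.18  0.46  2.01 -0.    0.66 -0.46]
track xy [107.29  17.11] F x,y -6.18 -0.01 z -5.49
```

>>> apply_moves:
  motion: "-1 0.004 0 0.0005 0;-1 0.008 0 0.0005 0;-1 0.012 0 0.0005 0;-1 0.016 0 0.0005 0;-1 0.02 0 0.0005 0;-1 0.023 0 0.0005 0;-1 0.026 0 0.0005 0;-1 0.028 0 0.0005 0;-1 0.028 0 0.0005 0;-1 0.028 0 0.0005 0"

```text
clock: 7.43
eef_pos: [497.8, -65.7, 207.4]
tcp_rot: [3.141, 0.001, 1.847]
contact_force: [1.3, -7.3, -3.6]
opening: 0.179
```

```bash
python3 -c "
from fit import *
trk()"
```

```text
clock 7.43 tcp [497.79 -65.65 207.4 ] rot [3.1409e+00 1.0000e-03 1.8475e+00] F [ 1.28 -7.3  -3.56] T [-0.95 -0.19 -0.05] open 0.179 q [-0.13  0.45  2.04 -0.    0.65 -0.41]
track xy [134.95  16.94] F x,y -7.37 0.75 z -3.56
```

>>> apply_moves:
  motion: "-1 0.001 0 0 0;-1 0.002 0 0 0;-1 0.003 0 0 0;-1 0.004 0 0 0;-1 0.005 0 0 0;-1 0.005 0 0 0;-1 0.005 0 0 0"

```text
clock: 8.02
eef_pos: [496.5, -60.9, 207.4]
tcp_rot: [3.141, 0.001, 1.847]
contact_force: [1.0, -7.4, -3.1]
opening: 0.186
```

```bash
python3 -c "
from fit import *
trk()"
```

```text
clock 8.02 tcp [496.5  -60.93 207.4 ] rot [3.1408e+00 1.0000e-03 1.8474e+00] F [ 1.01 -7.38 -3.13] T [-1.07 -0.21 -0.03] open 0.186 q [-0.12  0.45  2.04 -0.    0.65 -0.4 ]
track xy [139.85  16.9 ] F x,y -7.38 1.03 z -3.13
```

Follower is at about 72.6 mm and there's no stop yet. I'll creep on.

>>> apply_moves:
  motion: "-1 0.001 0 0 0;-1 0.002 0 0 0;-1 0.003 0 0 0;-1 0.003 0 0 0;-1 0.003 0 0 0"

```text
clock: 8.43
eef_pos: [495.7, -58.1, 207.4]
tcp_rot: [3.141, 0.001, 1.847]
contact_force: [1.2, -6.6, -2.4]
opening: 0.181
```

```bash
python3 -c "
from fit import *
trk()"
```

```text
clock 8.43 tcp [495.66 -58.06 207.37] rot [3.1409e+00 1.0000e-03 1.8474e+00] F [ 1.22 -6.64 -2.42] T [-1.06 -0.23 -0.06] open 0.181 q [-0.12  0.45  2.04 -0.    0.65 -0.4 ]
track xy [142.83  16.92] F x,y -6.72 0.63 z -2.42
```

>>> apply_moves:
  motion: "-1 0.001 0 0 0;-1 0.002 0 0 0;-1 0.003 0 0 0;-1 0.003 0 0 0;-1 0.003 0 0 0"

```text
clock: 8.85
eef_pos: [494.9, -55.5, 207.4]
tcp_rot: [3.141, 0.002, 1.848]
contact_force: [1.4, -11.0, -4.8]
opening: 0.18
```

```bash
python3 -c "
from fit import *
trk();f=grab_frame('wrist');save(f,'w4');trk()"
```

```text
clock 8.85 tcp [494.95 -55.48 207.38] rot [3.1407e+00 1.7000e-03 1.8477e+00] F [  1.39 -11.05  -4.75] T [-1.6  -0.2  -0.12] open 0.180 q [-0.11  0.45  2.05 -0.    0.65 -0.39]
track xy [145.51  16.91] F x,y -11.01 1.66 z -4.75
clock 8.90 tcp [494.96 -55.51 207.38] rot [3.1407e+00 1.7000e-03 1.8476e+00] F [  1.18 -10.42  -4.68] T [-1.62 -0.23 -0.06] open 0.183 q [-0.11  0.45  2.05 -0.    0.65 -0.39]
track xy [145.48  16.9 ] F x,y -10.35 1.69 z -4.68
```

View pics/w4.png

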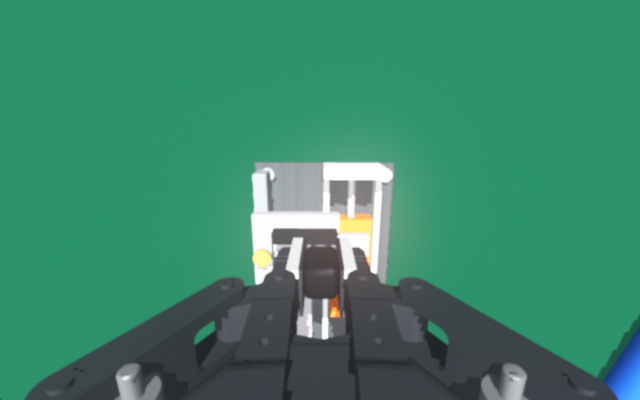

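The buffer is felt: the pull force rose from 7 to 11 N at follower ≈ 78 mm, which puts contact at about 76 mm. The picture shows the follower back and the grip at (320,270) unchanged. Next I'll ease off 4 mm into the notch window and move sideways.

>>> apply_moves:
  motion: "-1 -0.002 0 0 0;-1 -0.004 0 0 0;-1 -0.004 -0.003 0 0;-1 -0.004 -0.006 0 0;-1 -0.004 -0.006 0 0;-1 -0.004 -0.006 0 0"

```text
clock: 9.4
eef_pos: [490.1, -60.7, 207.4]
tcp_rot: [3.141, 0.001, 1.847]
contact_force: [2.3, -6.5, -4.6]
opening: 0.182
```

```bash
python3 -c "
from fit import *
trk()"
```

```text
clock 9.40 tcp [490.11 -60.74 207.42] rot [3.1407e+00 1.0000e-03 1.8472e+00] F [ 2.33 -6.52 -4.62] T [-1.02 -0.16  0.02] open 0.182 q [-0.13  0.44  2.05 -0.    0.64 -0.4 ]
track xy [141.76  22.99] F x,y -6.91 -0.47 z -4.62
```

>>> apply_moves:
  motion: "-1 0 -0.003 0 0;-1 0 -0.006 0 0;-1 0 -0.009 0 0;-1 0 -0.011 0 0;-1 0 -0.011 0 0;-1 0 -0.011 0 0"

```text
clock: 9.9
eef_pos: [479.6, -63.7, 207.4]
tcp_rot: [3.141, 0.001, 1.847]
contact_force: [1.1, -7.2, -3.0]
opening: 0.185
```

```bash
python3 -c "
from fit import *
trk()"
```

```text
clock 9.90 tcp [479.58 -63.71 207.4 ] rot [3.1406e+00 1.0000e-03 1.8472e+00] F [ 1.11 -7.15 -3.04] T [-1.01 -0.23 -0.02] open 0.185 q [-0.13  0.43  2.08 -0.    0.63 -0.41]
track xy [141.76  33.93] F x,y -7.19 0.88 z -3.04
```

>>> apply_moves:
  motion: "-1 0 -0.0005 0 0;-1 0 -0.001 0 0;-1 0 -0.0015 0 0;-1 0 -0.0015 0 0"

```text
clock: 10.23
eef_pos: [478.4, -64.1, 207.4]
tcp_rot: [3.14, 0.001, 1.847]
contact_force: [3.9, -6.4, -3.7]
opening: 0.18
```

```bash
python3 -c "
from fit import *
trk()"
```

```text
clock 10.23 tcp [478.43 -64.1  207.43] rot [3.1399e+00 1.3000e-03 1.8473e+00] F [ 3.86 -6.37 -3.74] T [-1.01 -0.4  -0.  ] open 0.180 q [-0.14  0.43  2.08 -0.    0.63 -0.41]
track xy [141.71  35.14] F x,y -7.18 -1.99 z -3.74
```

At the side limit (−2 N). Now I'll ease forward into the pocket.

>>> apply_moves:
  motion: "-1 -0.002 0.0005 0 0;-1 -0.004 0.0005 0 0;-1 -0.006 0.0005 0 0;-1 -0.007 0.0005 0 0;-1 -0.008 0.0005 0 0;-1 -0.008 0.0005 0 0;-1 -0.008 0.0005 0 0"

```text
clock: 10.82
eef_pos: [481.0, -71.7, 207.4]
tcp_rot: [3.14, 0.001, 1.847]
contact_force: [1.3, -6.7, -3.1]
opening: 0.182
```

```bash
python3 -c "
from fit import *
trk()"
```

```text
clock 10.82 tcp [480.96 -71.68 207.4 ] rot [3.1405e+00 1.1000e-03 1.8473e+00] F [ 1.29 -6.75 -3.09] T [-1.02 -0.22 -0.04] open 0.182 q [-0.15  0.44  2.07 -0.    0.63 -0.43]
track xy [133.72  34.77] F x,y -6.84 0.59 z -3.09
```

>>> apply_moves:
  motion: "-1 -0.0005 0 0 0;-1 -0.001 0 0 0;-1 -0.0015 0 0 0;-1 -0.002 0 0 0;-1 -0.002 0 0 0;-1 -0.002 0 0 0"

```text
clock: 11.32
eef_pos: [481.5, -73.5, 207.4]
tcp_rot: [3.141, 0.001, 1.847]
contact_force: [1.3, -5.3, -3.0]
opening: 0.182
```

```bash
python3 -c "
from fit import *
trk()"
```

```text
clock 11.32 tcp [481.47 -73.5  207.4 ] rot [3.1405e+00 9.0000e-04 1.8472e+00] F [ 1.3  -5.33 -3.  ] T [-0.86 -0.26 -0.01] open 0.182 q [-0.15  0.44  2.07 -0.    0.64 -0.43]
track xy [131.83  34.78] F x,y -5.48 0.2 z -3.0
```

>>> apply_moves:
  motion: "-1 -0.0005 0 0 0;-1 -0.001 0 0 0;-1 -0.0015 0 0 0;-1 -0.0015 0 0 0;-1 -0.0015 0 0 0"

```text
clock: 11.73
eef_pos: [481.6, -74.2, 207.4]
tcp_rot: [3.141, -0.001, 1.847]
contact_force: [1.9, 5.5, 2.1]
opening: 0.181
```

```bash
python3 -c "
from fit import *
trk()"
```

```text
clock 11.73 tcp [481.6  -74.2  207.39] rot [ 3.1410e+00 -5.0000e-04  1.8468e+00] F [1.86 5.51 2.11] T [ 0.82 -0.37  0.02] open 0.181 q [-0.16  0.44  2.07  0.    0.64 -0.43]
track xy [131.12  34.84] F x,y 4.8 -3.29 z 2.11
```

The catch is felt in the pocket. I'll relieve the preload and open gently.

>>> apply_moves:
  motion: "-1 0.0005 0.0005 0 0;-1 0.0005 0.0005 0 0;-0.5 0.0005 0.0005 0 0;-0.3 0.0005 0.0005 0 0;0 0.0005 0.0005 0 0;0 0.0005 0.0005 0 0;0 0.0005 0.0005 0 0;0 0.0005 0.0005 -0.02 0;0 0.0005 0.0005 -0.05 0;0 0.0005 0.0005 -0.09 0;0 0.0005 0.0005 -0.13 0;0 0.0005 0.0005 -0.15 0;0 0.0005 0.0005 -0.15 0"

```text
clock: 12.82
eef_pos: [483.2, -74.3, 362.0]
tcp_rot: [3.134, 0.003, 1.847]
contact_force: [1.6, -0.2, -0.0]
opening: 0.503
```

```bash
python3 -c "
from fit import *
trk();f=grab_frame('wrist');save(f,'w5');save(grab_frame('scene'),'sc5',(230,160,360,215),6)
trk()"
```

```text
clock 12.82 tcp [483.23 -74.3  362.  ] rot [3.1341 0.0035 1.847 ] F [ 1.55 -0.2  -0.03] T [-0.02 -0.01 -0.01] open 0.503 q [-0.16  0.19  1.96 -0.    0.98 -0.43]
track xy [130.58  33.3 ] F x,y -0.61 -1.44 z -0.03
clock 12.92 tcp [481.75 -74.06 357.77] rot [3.1399e+00 8.0000e-04 1.8470e+00] F [-0.32 -0.45 -0.1 ] T [ 0.04  0.   -0.01] open 0.497 q [-0.16  0.19  1.97 -0.    0.98 -0.43]
track xy [131.22  34.66] F x,y -0.35 0.43 z -0.1
```

View pics/w5.png

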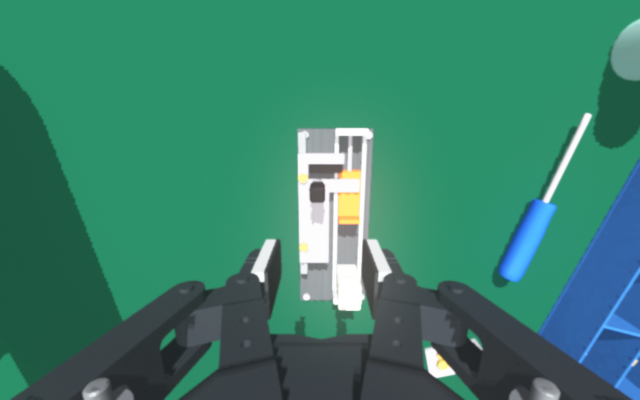

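View pics/sc5.png

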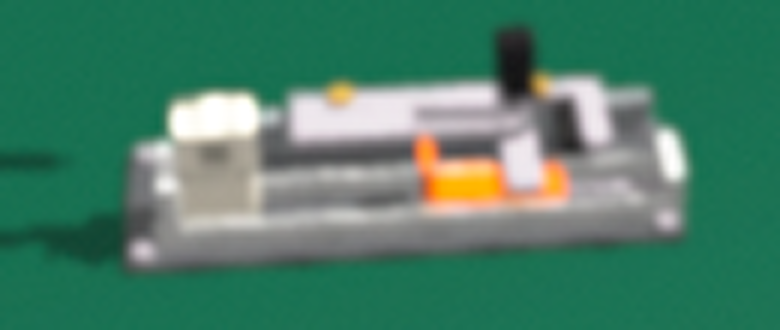

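The knob is parked: in the scene crop it's at (515,65), with the orange face back at (425,155). Next is the loose housing, starting from above it.

```bash
python3 -c "
from fit import *
s=trk(); go(s['eef_pos'],s['tcp_rot'][2],[467,268,350],2.09)"
```

```text
clock 12.92 tcp [481.75 -74.06 357.77] rot [3.1399e+00 8.0000e-04 1.8470e+00] F [-0.32 -0.45 -0.1 ] T [ 0.04  0.   -0.01] open 0.497 q [-0.16  0.19  1.97 -0.    0.98 -0.43]
track xy [131.22  34.66] F x,y -0.35 0.43 z -0.1
frac xyz [0.33312 0.07908 0.00777] twist -0.07736
```

>>> apply_moves:
  motion: "0 0.333 0.079 0.008 -0.077;0 0.333 0.079 0.008 -0.077;0 0.333 0.079 0.008 -0.077;0 0.333 0.079 0.008 -0.077;0 0.333 0.079 0.008 -0.077;0 0.333 0.079 0.008 -0.077;0 0.333 0.079 0.008 -0.077;0 0.333 0.079 0.008 -0.077;0 0.333 0.079 0.008 -0.077;0 0.333 0.079 0.008 -0.077;0 0.333 0.079 0.008 -0.077;0 0.333 0.079 0.008 -0.077"

```text
clock: 13.92
eef_pos: [466.6, 266.7, 348.0]
tcp_rot: [-3.139, 0.0, 2.089]
contact_force: [0.3, -0.4, 0.6]
opening: 0.502
```

```bash
python3 -c "
from fit import *
st();f=grab_frame('wrist');save(f,'w6');save(f,'w6z',(230,120,420,270),4)
st()
print([(np.round(p['point'],1),round(p['conf'],2)) for p in spotter.place_of('housing_c','wrist')])"
```

```text
clock 13.92 tcp [466.64 266.67 348.04] rot [-3.1391e+00  4.0000e-04  2.0886e+00] F [ 0.33 -0.45  0.58] T [-0.03 -0.03  0.02] open 0.502 q [ 0.52  0.28  1.87 -0.    0.99 -0.  ]
clock 13.97 tcp [466.84 266.44 348.41] rot [-3.1398e+00  3.0000e-04  2.0877e+00] F [ 0.06 -0.64  0.14] T [-0.01 -0.03  0.  ] open 0.499 q [ 0.52  0.28  1.87 -0.    0.99 -0.  ]
[(array([527.5, 261.1,  24.8]), 0.96), (array([526.4, 259.3,   2.2]), 0.71), (array([469.3, 271.2,  24.3]), 0.66), (array([462.2, 268.5,  -5. ]), 0.63)]
```

View pics/w6.png

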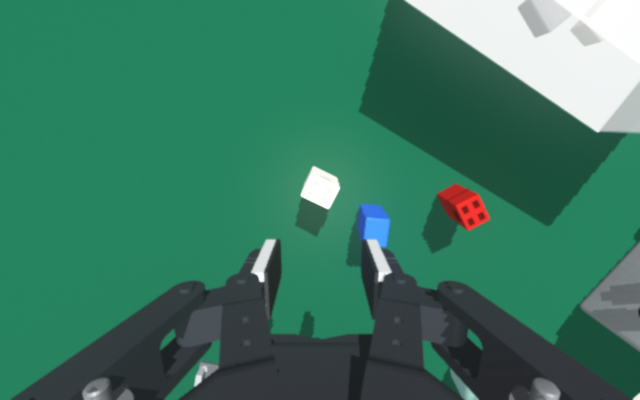

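View pics/w6z.png

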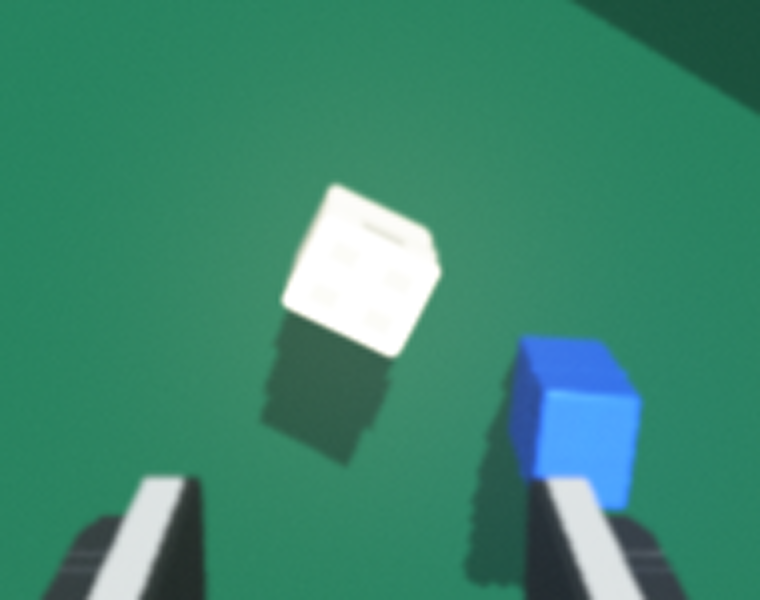

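The white housing's top corners in the zoom are (283,303), (396,357) and (440,272). The blue look-alike is about 60 mm away, to the lower right.

```bash
python3 - <<'E'
from fit import *
f=grab_frame("wrist"); o=np.array([230,120])
a,b,c=[back(f,np.array(p)/4+o,50) for p in [(283,303),(396,357),(440,272)]]
print(np.linalg.norm(b-a),np.linalg.norm(c-b)); e=b-a; g=c-b
print("long yaw",np.arctan2(e[1],e[0]),"short yaw+90", np.arctan2(g[1],g[0])-np.pi/2, "centre",(a+c)/2)
for z in (0,):
  pass
s=st()
ctr=(a+c)/2
print("blue", back(f,np.array((590,450))/4+o,50))
# side camera check
E
```

```text
30.25264375138821 23.44049644451858
long yaw 0.05442149011139607 short yaw+90 0.06306359463020716 centre [463.61993494 269.36045369  50.        ]
clock 14.07 tcp [467.11 266.48 348.98] rot [-3.1410e+00  2.0000e-04  2.0871e+00] F [0.47 0.25 0.11] T [ 0.03 -0.03  0.05] open 0.497 q [ 0.52  0.28  1.87 -0.    0.99 -0.  ]
blue [533.26346717 261.34958206  50.        ]
```

```bash
python3 - <<'E'
from fit import *
s=st()
go(s["eef_pos"],s["tcp_rot"][2],[465,269.5,201],3.20)
E
```

```text
clock 14.07 tcp [467.11 266.48 348.98] rot [-3.1410e+00  2.0000e-04  2.0871e+00] F [0.47 0.25 0.11] T [ 0.03 -0.03  0.05] open 0.497 q [ 0.52  0.28  1.87 -0.    0.99 -0.  ]
frac xyz [ 0.00366 -0.00035  0.14798] twist -0.35423
```

>>> apply_moves:
  motion: "0.1 0.004 0 0.01 -0.354;0.1 0.004 0 0.02 -0.354;0.1 0.004 0 0.03 -0.354;0.1 0.004 0 0.04 -0.354;0.1 0.004 0 0.05 -0.354;0.1 0.004 0 0.06 -0.354;0.1 0.004 0 0.06 -0.354;0.1 0.004 0 0.06 -0.354;0.1 0.004 0 0.06 -0.354;0.1 0.004 0 0.06 -0.354;0.1 0.004 0 0.06 -0.354"

```text
clock: 14.98
eef_pos: [465.2, 270.6, 289.3]
tcp_rot: [3.142, 0.0, -3.087]
contact_force: [0.1, 0.3, 0.5]
opening: 0.548
```

```bash
python3 -c "
from fit import *
f=grab_frame('wrist');save(f,'w7');st()"
```

```text
clock 15.03 tcp [465.17 270.73 289.35] rot [ 3.1415e+00  2.0000e-04 -3.0872e+00] F [-0.08  0.07  0.08] T [-0.01 -0.03 -0.01] open 0.546 q [ 0.52  0.36  1.92 -0.    0.86 -1.1 ]
```

View pics/w7.png

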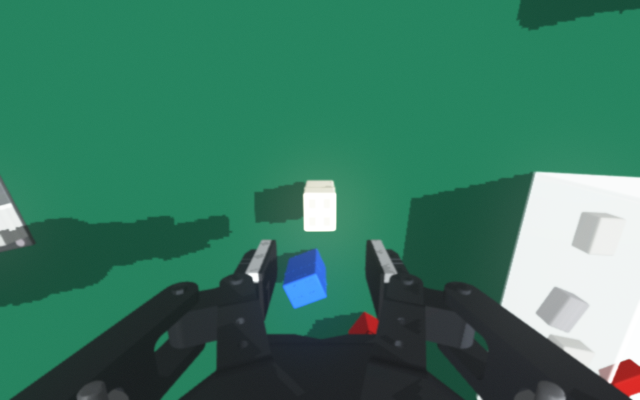

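The white housing top is at (320,212), centred between the fingers and square to the jaws. The blue one, at (305,280), is clear of them.

```bash
python3 -c "
from fit import *
f=grab_frame('wrist');s=st();e=s['eef_pos']
print(proj(f,[e[0],e[1],50]), back(f,(320,212),50))
go(e,s['tcp_rot'][2],[e[0],e[1],201],-3.0872)"
```

```text
clock 15.08 tcp [465.13 270.88 289.33] rot [ 3.1415e+00  2.0000e-04 -3.0865e+00] F [-0.32 -0.53  0.75] T [ 0.05 -0.02  0.03] open 0.546 q [ 0.52  0.36  1.92 -0.    0.86 -1.1 ]
[320.33271266 215.88214843] [462.05433513 270.46233132  50.        ]
frac xyz [ 0.      -0.       0.08833] twist 0.00022
```

>>> apply_moves:
  motion: "0.1 0.002 0 0.03 0;0.1 0.002 0 0.06 0;0.1 0.002 0 0.08 0;0.1 0.002 0 0.088 0;0.1 0.002 0 0.088 0;-0.1 0.002 0 0.088 0;-0.2 0.002 0 0.088 0;-0.3 0.002 0 0.088 0;-0.4 0.002 0 0.088 0;-0.6 0.002 0 0.088 0;-0.8 0.002 0 0.088 0;-0.8 0.002 0 0.088 0;-0.8 0.002 0 0.088 0"
  squeeze: 20

```text
clock: 16.17
eef_pos: [463.3, 271.4, 201.8]
tcp_rot: [3.141, 0.001, -3.082]
contact_force: [-0.3, -0.4, 7.5]
opening: 0.279
```

```bash
python3 -c "
from fit import *
f=grab_frame('wrist');save(f,'w8');st()"
```

```text
clock 16.22 tcp [463.36 271.4  201.75] rot [ 3.1411e+00  1.2000e-03 -3.0821e+00] F [ 0.11 -0.16  7.18] T [-0.14 -0.08  0.01] open 0.276 q [ 0.53  0.5   1.96 -0.    0.68 -1.1 ]
```

View pics/w8.png

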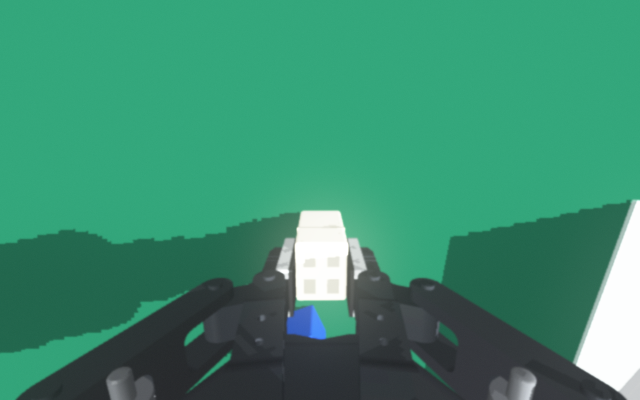

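The housing is held centred at (320,265), with an opening of 23.5 mm. I'll lift and carry it above the track.

```bash
python3 -c "
from fit import *
s=st();e=s['eef_pos']
t=T(P,(57,-1.1,330)); print(t)
go([e[0],e[1],201],s['tcp_rot'][2],t,1.847)"
```

```text
clock 16.22 tcp [463.36 271.4  201.75] rot [ 3.1411e+00  1.2000e-03 -3.0821e+00] F [ 0.11 -0.16  7.18] T [-0.14 -0.08  0.01] open 0.276 q [ 0.53  0.5   1.96 -0.    0.68 -1.1 ]
[ 536.32925862 -135.76600012  330.        ]
frac xyz [-0.04865 -0.41079 -0.129  ] twist 0.43101
```

>>> apply_moves:
  motion: "-0.8 0 0 -0.02 0;-0.8 0 0 -0.05 0;-0.8 0 0 -0.09 0;-0.8 -0.005 -0.04 -0.11 0.04;-0.8 -0.049 -0.411 -0.129 0.431;-0.8 -0.049 -0.411 -0.129 0.431;-0.8 -0.049 -0.411 -0.129 0.431;-0.8 -0.049 -0.411 -0.129 0.431;-0.8 -0.049 -0.411 -0.129 0.431;-0.8 -0.049 -0.411 -0.129 0.431;-0.8 -0.049 -0.411 -0.129 0.431;-0.8 -0.049 -0.411 -0.129 0.431;-0.8 -0.049 -0.411 -0.129 0.431;-0.8 -0.049 -0.411 -0.129 0.431;-0.8 -0.049 -0.411 -0.129 0.431;-0.8 -0.049 -0.411 -0.129 0.431;-0.8 -0.049 -0.411 -0.129 0.431;-0.8 -0.049 -0.411 -0.129 0.431;-0.8 -0.049 -0.411 -0.129 0.431"

```text
clock: 17.8
eef_pos: [536.2, -134.9, 330.1]
tcp_rot: [-3.141, -0.0, 1.85]
contact_force: [0.7, 0.1, -0.8]
opening: 0.278
```

```bash
python3 -c "
from fit import *
f=grab_frame('wrist');save(f,'w9');trk()"
```

```text
clock 17.85 tcp [ 536.27 -135.02  330.17] rot [-3.1414e+00 -2.0000e-04  1.8499e+00] F [-0.69  0.55 -0.32] T [ 0.02  0.06 -0.04] open 0.276 q [-0.25  0.33  1.86  0.    0.96 -0.53]
track xy [57.73 -1.24] F x,y 0.72 0.52 z -0.32
```

View pics/w9.png

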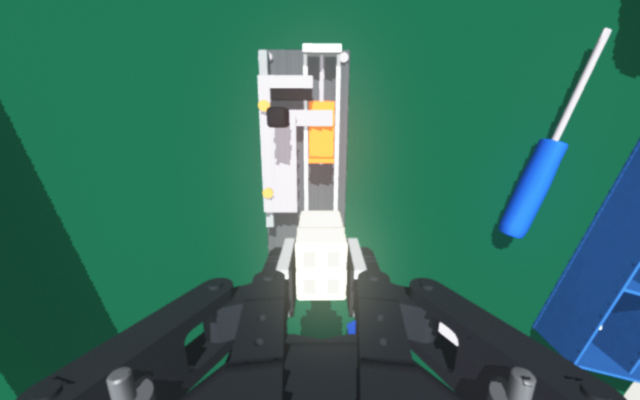

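```bash
python3 -c "
from fit import *
f=grab_frame('wrist');save(f,'w9z',(245,35,365,235),3.5);o=np.array([245,35])
for n,uv,z in [('plateRR',(349,52),4),('knobtop',(278,117),62),('face top edge',(321,163),31),('wallR',(341,120),14),('wallR',(338,200),14),('wallL',(305,200),14)]: print(n,inv(P,back(f,uv,z)).round(1))
trk()"
```

```text
plateRR [188.4 -25.9]
knobtop [129.8  33.6]
face top edge [89.4 -0.4]
wallR [127.8 -19.2]
wallR [ 49.2 -18. ]
wallL [49.1 15.7]
clock 17.90 tcp [ 536.3  -135.2   330.19] rot [-3.1415e+00 -1.0000e-04  1.8494e+00] F [-0.19 -0.65 -0.35] T [-0.05  0.02 -0.05] open 0.275 q [-0.25  0.33  1.86  0.    0.96 -0.53]
track xy [57.56 -1.23] F x,y -0.57 0.36 z -0.35
```

View pics/w9z.png

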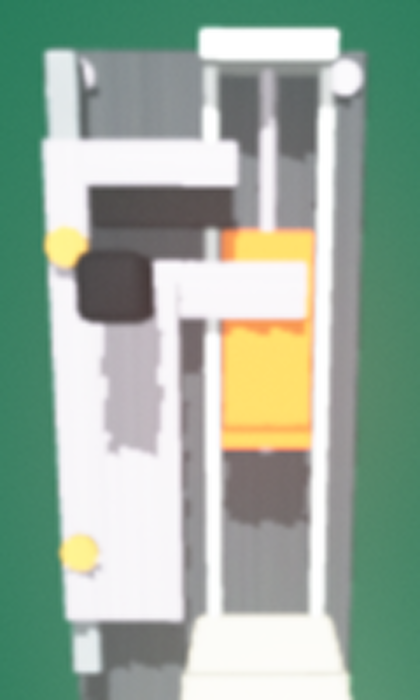

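The channel walls centre at about column 320 in the wrist view and the follower face is at row 163. The touch-based offset agrees with the current pose. I'll lower to just above the walls.

>>> apply_moves:
  motion: "-0.8 0 0 0.03 0;-0.8 0 0 0.065 0;-0.8 0 0 0.09 0;-0.8 0 0 0.105 0;-0.8 0 0 0.11 0;-0.8 0 0 0.112 0;-0.8 0 0 0.112 0;-0.8 0 0 0.112 0"

```text
clock: 18.57
eef_pos: [536.9, -136.1, 219.3]
tcp_rot: [3.14, 0.001, 1.847]
contact_force: [0.6, 0.5, -0.5]
opening: 0.279
```

```bash
python3 -c "
from fit import *
trk();f=grab_frame('wrist');save(f,'w10',(250,150,390,330),4);save(grab_frame('side'),'s10',(300,110,400,210),6);save(grab_frame('scene'),'c10',(230,140,360,215),6)
trk()"
```

```text
clock 18.57 tcp [ 536.91 -136.12  219.27] rot [3.1401e+00 9.0000e-04 1.8475e+00] F [ 0.64  0.53 -0.53] T [-0.01 -0.04 -0.01] open 0.279 q [-0.25  0.49  1.92 -0.    0.73 -0.53]
track xy [56.5  -1.56] F x,y 0.34 -0.76 z -0.53
clock 18.72 tcp [ 536.8  -136.2   219.35] rot [3.1398e+00 1.0000e-03 1.8471e+00] F [ 0.02 -0.01 -0.87] T [-0.02 -0.01  0.02] open 0.275 q [-0.25  0.49  1.92 -0.    0.73 -0.53]
track xy [56.46 -1.43] F x,y -0.02 -0.01 z -0.87
```

View pics/w10.png

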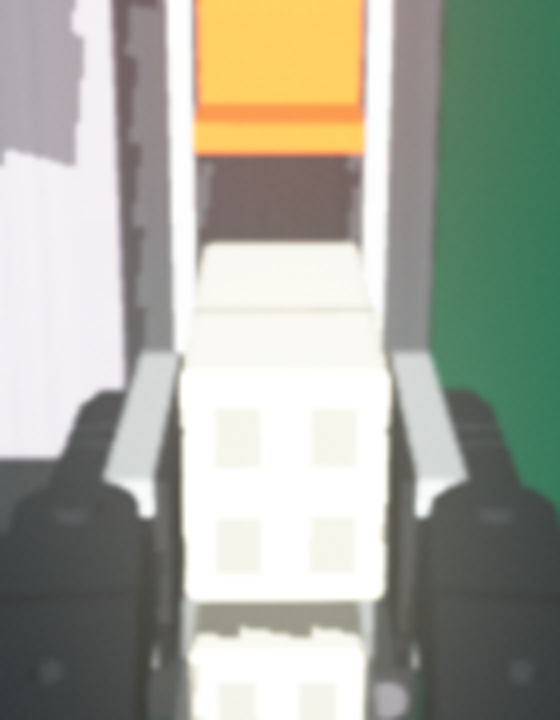

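View pics/s10.png

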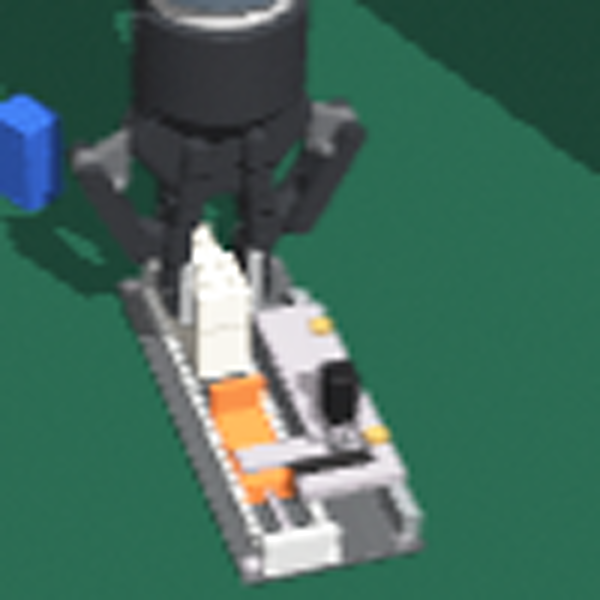

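View pics/c10.png

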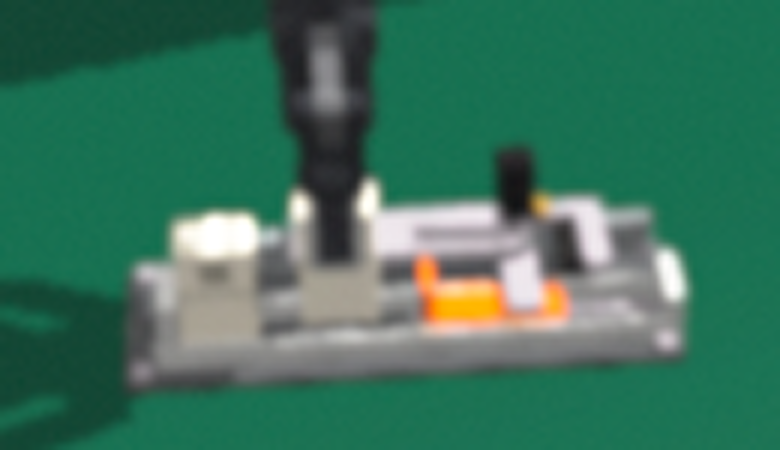

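The wrist zoom shows the housing's lower edge (cols 200–360) centred between the walls (195–362). There are clear gaps to the stock in front and the orange face behind. Lowering.

>>> apply_moves:
  motion: "-0.8 0 0 0.002 0;-0.8 0 0 0.004 0;-0.8 0 0 0.006 0;-0.8 0 0 0.008 0;-0.8 0 0 0.009 0;-0.8 0 0 0.009 0"

```text
clock: 19.22
eef_pos: [536.2, -136.1, 208.8]
tcp_rot: [-3.141, -0.0, 1.847]
contact_force: [0.6, 0.3, 0.2]
opening: 0.28
```

```bash
python3 -c "
from fit import *
trk()"
```

```text
clock 19.22 tcp [ 536.16 -136.1   208.8 ] rot [-3.141e+00 -3.000e-04  1.847e+00] F [0.57 0.33 0.2 ] T [-0.01 -0.01  0.05] open 0.280 q [-0.25  0.51  1.93 -0.    0.71 -0.53]
track xy [56.72 -0.85] F x,y 0.16 -0.64 z 0.2
```

>>> apply_moves:
  motion: "-0.8 0 0 0.001 0;-0.8 0 0 0.002 0;-0.8 0 0 0.003 0;-0.8 0 0 0.0035 0;-0.8 0 0 0.004 0;-0.8 0 0 0.004 0;-0.8 0 0 0.004 0"

```text
clock: 19.8
eef_pos: [536.3, -136.2, 205.7]
tcp_rot: [-3.142, 0.0, 1.847]
contact_force: [-3.1, 0.3, 7.5]
opening: 0.273
```

```bash
python3 -c "
from fit import *
trk()"
```

```text
clock 19.80 tcp [ 536.28 -136.16  205.71] rot [-3.1415e+00  1.0000e-04  1.8471e+00] F [-3.12  0.33  7.49] T [0.02 0.43 0.04] open 0.273 q [-0.25  0.51  1.93 -0.    0.7  -0.53]
track xy [56.64 -0.95] F x,y 1.16 2.91 z 7.49
```

The floor is felt at the expected height. I'll relieve the load, open, and lift.

>>> apply_moves:
  motion: "-0.8 0 0 -0.0005 0;-0.8 0 0 -0.0005 0;-0.4 0 0 -0.0005 0;-0.3 0 0 -0.0005 0;-0.2 0 0 -0.0005 0;-0.1 0 0 -0.0005 0;-0.1 0 0 -0.0005 0;-0.1 0 0 -0.0005 0;-0.1 0 0 -0.01 0;-0.1 0 0 -0.03 0;-0.1 0 0 -0.06 0;-0.1 0 0 -0.1 0;-0.1 0 0 -0.12 0;-0.1 0 0 -0.12 0"

```text
clock: 20.97
eef_pos: [537.9, -136.6, 330.8]
tcp_rot: [3.134, 0.004, 1.847]
contact_force: [1.0, 0.7, 0.7]
opening: 0.449
```

```bash
python3 -c "
from fit import *
trk();f=grab_frame('wrist');save(f,'w11');save(grab_frame('scene'),'c11',(230,140,360,215),6)
s=trk()
t=T(P,(131.3,34.8,325)); go(s['eef_pos'],s['tcp_rot'][2],t,1.847)"
```

```text
clock 20.97 tcp [ 537.89 -136.55  330.8 ] rot [3.1343 0.0043 1.847 ] F [1.05 0.67 0.71] T [-0.02 -0.03  0.  ] open 0.449 q [-0.25  0.33  1.86 -0.    0.95 -0.53]
track xy [55.82 -2.39] F x,y 0.36 -1.19 z 0.71
clock 21.07 tcp [ 536.39 -136.14  326.48] rot [3.1396e+00 1.2000e-03 1.8470e+00] F [-1.22 -0.73 -0.57] T [0.05 0.01 0.04] open 0.447 q [-0.25  0.33  1.86  0.    0.95 -0.53]
track xy [56.63 -1.06] F x,y -0.38 1.37 z -0.57
frac xyz [ 0.07471 -0.03578  0.00148] twist -1e-05
```

View pics/w11.png

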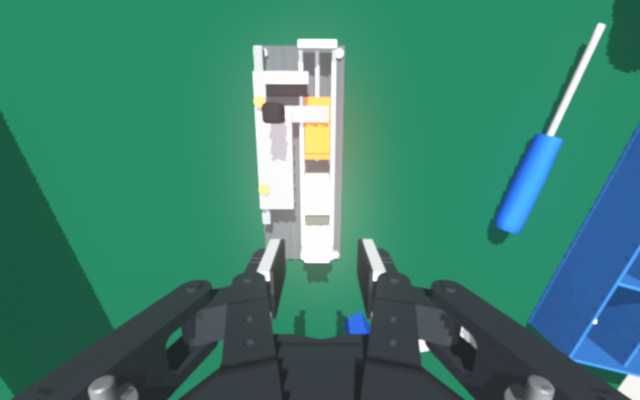

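View pics/c11.png

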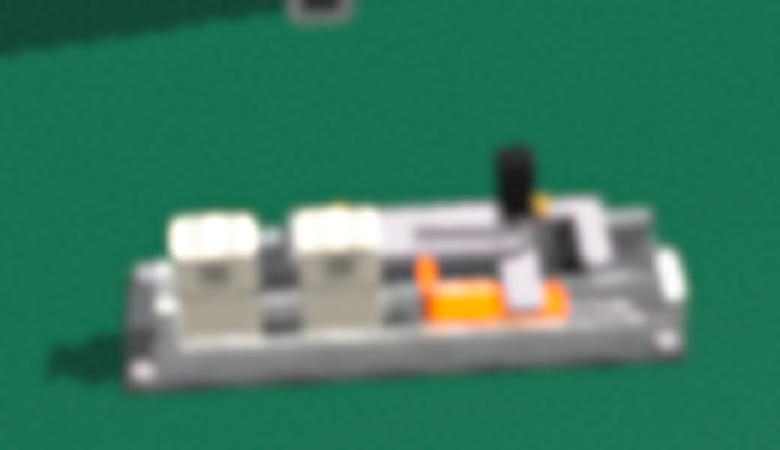

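The scene crop shows the second housing standing upright at (338,265), between the stock and the orange face, with the knob still parked. Back to the knob.

>>> apply_moves:
  motion: "0 0.035 -0.018 0 0;0 0.075 -0.036 0.001 0;0 0.075 -0.036 0.02 0;0 0.075 -0.036 0.055 0;0 0.075 -0.036 0.09 0;0 0.075 -0.036 0.108 0;0 0.075 -0.036 0.116 0;0 0.075 -0.036 0.119 0;0 0.075 -0.036 0.119 0;0 0.075 -0.036 0.119 0"

```text
clock: 21.9
eef_pos: [481.6, -73.9, 206.7]
tcp_rot: [3.141, 0.0, 1.847]
contact_force: [0.4, 0.4, 1.0]
opening: 0.501
```

```bash
python3 -c "
from fit import *
trk();f=grab_frame('wrist');save(f,'w12')
s=trk()"
```

```text
clock 21.90 tcp [481.6  -73.88 206.74] rot [3.1410e+00 3.0000e-04 1.8469e+00] F [0.45 0.39 1.03] T [-0.05  0.02 -0.05] open 0.501 q [-0.16  0.44  2.07  0.    0.63 -0.43]
track xy [131.43  34.75] F x,y 0.26 -0.54 z 1.03
clock 21.95 tcp [481.75 -73.91 207.09] rot [3.1402e+00 6.0000e-04 1.8469e+00] F [ 0.12 -0.65  0.37] T [-0.02  0.    0.  ] open 0.497 q [-0.16  0.44  2.07 -0.    0.63 -0.43]
track xy [131.36  34.62] F x,y -0.65 0.06 z 0.37
```

View pics/w12.png

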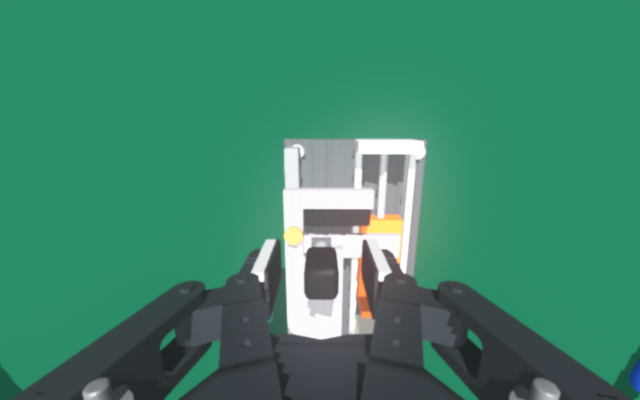

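The knob is centred between the fingers at (321,272). Closing.

>>> apply_moves:
  motion: "-0.3 0 0 -0.0003 0;-0.5 0 0 -0.0003 0;-0.6 0 0 -0.0003 0;-0.7 0 0 -0.0003 0;-0.8 0 0 -0.0003 0;-1 0 0 -0.0003 0;-1 0 0 -0.0003 0;-1 0 0 -0.0003 0"
  squeeze: 20

```text
clock: 22.62
eef_pos: [481.5, -73.8, 207.0]
tcp_rot: [3.141, 0.0, 1.847]
contact_force: [-1.2, 0.2, 6.4]
opening: 0.18
```

```bash
python3 -c "
from fit import *
trk()"
```

```text
clock 22.62 tcp [481.46 -73.82 206.99] rot [3.1408e+00 4.0000e-04 1.8469e+00] F [-1.16  0.24  6.38] T [-0.08  0.09 -0.04] open 0.180 q [-0.16  0.44  2.07 -0.    0.64 -0.43]
track xy [131.52  34.88] F x,y 0.55 1.05 z 6.38
```

>>> apply_moves:
  motion: "-1 0.001 0 -0.0004 0;-1 0.003 0 -0.0004 0;-1 0.005 0 -0.0004 0;-1 0.007 0 -0.0004 0;-1 0.0085 0 -0.0004 0;-1 0.0085 0 -0.0004 0;-1 0.0085 0 -0.0004 0"

```text
clock: 23.2
eef_pos: [479.5, -66.1, 207.2]
tcp_rot: [3.14, 0.002, 1.847]
contact_force: [1.3, -7.2, 0.5]
opening: 0.179
```

```bash
python3 -c "
from fit import *
trk()"
```

```text
clock 23.20 tcp [479.47 -66.12 207.17] rot [3.1402e+00 1.6000e-03 1.8475e+00] F [ 1.3  -7.25  0.48] T [-1.07 -0.18 -0.07] open 0.179 q [-0.14  0.43  2.08 -0.    0.63 -0.42]
track xy [139.47  34.7 ] F x,y -7.33 0.71 z 0.48
```

>>> apply_moves:
  motion: "-1 0 0.002 0 0;-1 0 0.005 0 0;-1 0 0.008 0 0;-1 0 0.011 0 0;-1 0 0.014 0 0;-1 0 0.016 0 0;-1 0 0.017 0 0;-1 0 0.017 0 0;-1 0 0.017 0 0"

```text
clock: 23.95
eef_pos: [496.0, -61.6, 207.2]
tcp_rot: [3.14, 0.002, 1.847]
contact_force: [2.1, -7.1, -0.2]
opening: 0.187
```

```bash
python3 -c "
from fit import *
trk()"
```

```text
clock 23.95 tcp [496.04 -61.56 207.17] rot [3.1398e+00 1.7000e-03 1.8474e+00] F [ 2.12 -7.08 -0.17] T [-1.04 -0.29 -0.11] open 0.187 q [-0.13  0.45  2.04 -0.    0.65 -0.4 ]
track xy [139.37  17.51] F x,y -7.39 -0.11 z -0.17
```

>>> apply_moves:
  motion: "-1 0 0.0005 0 0;-1 -0.001 0.0005 0 0;-1 -0.003 0.0005 0 0;-1 -0.005 0.0005 0 0;-1 -0.0075 0.0005 0 0;-1 -0.01 0.0005 0 0;-1 -0.0125 0.0005 0 0;-1 -0.015 0.0005 0 0;-1 -0.0175 0.0005 0 0;-1 -0.02 0.0005 0 0;-1 -0.022 0.0005 0 0;-1 -0.024 0.0005 0 0;-1 -0.025 0.0005 0 0;-1 -0.025 0.0005 0 0"

```text
clock: 25.12
eef_pos: [503.1, -85.6, 207.2]
tcp_rot: [3.14, 0.002, 1.847]
contact_force: [2.1, -5.2, -0.4]
opening: 0.182
```

```bash
python3 -c "
from fit import *
trk()"
```

```text
clock 25.12 tcp [503.14 -85.64 207.15] rot [3.1403e+00 1.5000e-03 1.8470e+00] F [ 2.11 -5.24 -0.42] T [-0.89 -0.27 -0.09] open 0.182 q [-0.17  0.46  2.02 -0.    0.66 -0.45]
track xy [114.26  17.22] F x,y -5.61 -0.6 z -0.42
```

>>> apply_moves:
  motion: "-1 -0.001 0 0 0;-1 -0.002 0 0 0;-1 -0.0035 0 0 0;-1 -0.005 0 0 0;-1 -0.0065 0 0 0;-1 -0.008 0 0 0;-1 -0.0095 0 0 0;-1 -0.011 0 0 0;-1 -0.0125 0 0 0;-1 -0.0135 0 0 0;-1 -0.014 0 0 0;-1 -0.014 0 0 0;-1 -0.014 0 0 0"

```text
clock: 26.2
eef_pos: [506.8, -98.8, 207.1]
tcp_rot: [3.14, 0.001, 1.847]
contact_force: [1.3, -5.3, 0.3]
opening: 0.183
```

```bash
python3 -c "
from fit import *
trk()
f=grab_frame('wrist');save(f,'w13');save(grab_frame('scene'),'c13',(230,140,360,215),6)
"
```

```text
clock 26.20 tcp [506.84 -98.82 207.15] rot [3.1404e+00 1.2000e-03 1.8471e+00] F [ 1.26 -5.3   0.29] T [-0.87 -0.19 -0.08] open 0.183 q [-0.2   0.47  2.01 -0.    0.67 -0.47]
track xy [100.57  17.24] F x,y -5.44 0.23 z 0.29
```

View pics/c13.png

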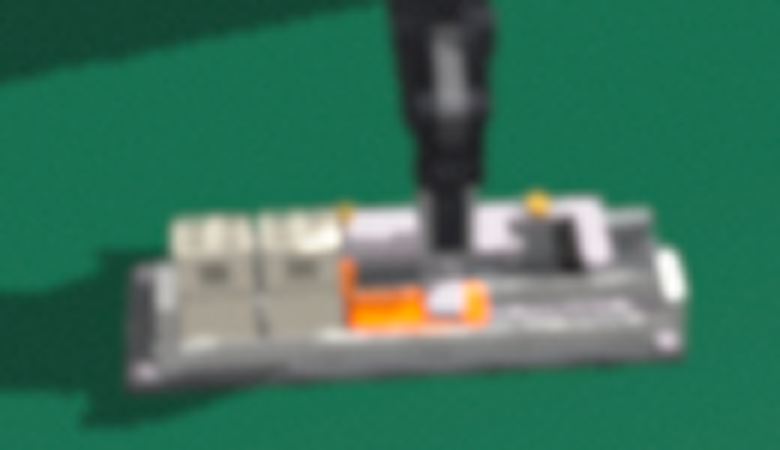

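The orange face is pushing the second housing, and a small gap is left to the stock at crop x≈258. I'll ease the last few millimetres.

>>> apply_moves:
  motion: "-1 -0.0005 0 0 0;-1 -0.001 0 0 0;-1 -0.0015 0 0 0;-1 -0.002 0 0 0;-1 -0.0025 0 0 0;-1 -0.003 0 0 0;-1 -0.003 0 0 0;-1 -0.003 0 0 0"

```text
clock: 26.97
eef_pos: [507.6, -101.4, 207.1]
tcp_rot: [3.141, 0.001, 1.847]
contact_force: [1.2, -4.3, 2.4]
opening: 0.184
```

```bash
python3 -c "
from fit import *
trk()
"
```

```text
clock 26.97 tcp [ 507.56 -101.44  207.13] rot [3.1407e+00 7.0000e-04 1.8471e+00] F [ 1.18 -4.28  2.41] T [-0.8  -0.3  -0.04] open 0.184 q [-0.2   0.47  2.   -0.    0.67 -0.48]
track xy [97.85 17.26] F x,y -4.44 0.02 z 2.41
```

>>> apply_moves:
  motion: "-1 -0.0003 0 0 0;-1 -0.0006 0 0 0;-1 -0.001 0 0 0;-1 -0.001 0 0 0;-1 -0.001 0 0 0"

```text
clock: 27.38
eef_pos: [507.6, -102.1, 207.1]
tcp_rot: [3.141, 0.0, 1.847]
contact_force: [1.7, -2.9, 5.4]
opening: 0.185
```

```bash
python3 -c "
from fit import *
trk()
"
```

```text
clock 27.38 tcp [ 507.63 -102.14  207.13] rot [3.1411 0.     1.847 ] F [ 1.68 -2.91  5.37] T [-0.47 -0.22 -0.06] open 0.185 q [-0.2   0.47  2.    0.    0.67 -0.48]
track xy [97.16 17.38] F x,y -3.26 -0.83 z 5.37
```

>>> apply_moves:
  motion: "-1 -0.0003 0 0 0;-1 -0.0005 0 0 0;-1 -0.0005 0 0 0;-1 -0.0005 0 0 0"

```text
clock: 27.72
eef_pos: [507.5, -102.3, 207.1]
tcp_rot: [3.142, -0.001, 1.847]
contact_force: [0.3, 0.7, 6.3]
opening: 0.179
```

```bash
python3 -c "
from fit import *
trk();f=grab_frame('wrist');save(f,'w14')
"
```

```text
clock 27.72 tcp [ 507.54 -102.31  207.11] rot [ 3.1416e+00 -7.0000e-04  1.8468e+00] F [0.32 0.69 6.26] T [-0.05 -0.17 -0.03] open 0.179 q [-0.2   0.47  2.    0.    0.67 -0.48]
track xy [97.02 17.51] F x,y 0.58 -0.49 z 6.26
```

View pics/w14.png

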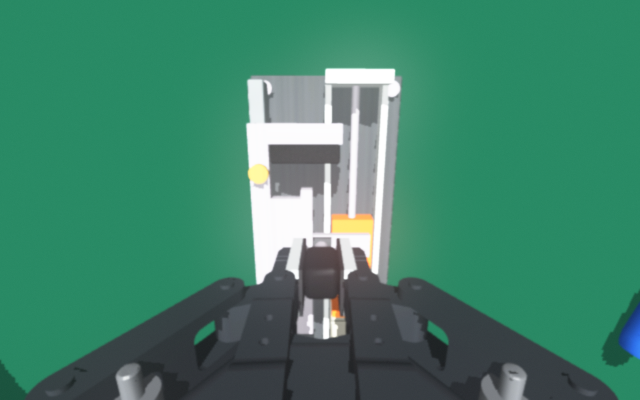

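The load has transferred: the force is about 0 and the follower is at about 30 mm. Releasing and lifting.

>>> apply_moves:
  motion: "-1 0 0.0004 -0.0003 0;-1 0 0.0004 -0.0003 0;-0.6 0 0.0004 -0.0003 0;-0.5 0 0.0004 -0.0003 0;-0.3 0 0.0004 -0.0003 0;-0.1 0 0.0004 -0.0003 0;0 0 0.0004 -0.0003 0;0 0 0.0004 -0.0003 0;0 0 0.0004 -0.01 0;0 0 0.0004 -0.03 0;0 0 0.0004 -0.07 0;0 0 0.0004 -0.11 0;0 0 0.0004 -0.14 0;0 0 0.0004 -0.14 0"

```text
clock: 28.93
eef_pos: [509.8, -103.0, 353.8]
tcp_rot: [3.133, 0.005, 1.847]
contact_force: [0.0, -1.0, -0.4]
opening: 0.502
```

```bash
python3 -c "
from fit import *
trk();f=grab_frame('wrist');save(f,'w15');save(grab_frame('scene'),'c15',(230,140,360,215),6);save(grab_frame('side'),'s15',(300,110,400,210),6)
trk()
"
```

```text
clock 28.93 tcp [ 509.8  -102.96  353.78] rot [3.1327 0.0046 1.8469] F [ 0.02 -0.96 -0.39] T [ 0.01 -0.03  0.01] open 0.502 q [-0.2   0.25  1.91  0.    0.98 -0.48]
track xy [95.78 15.51] F x,y -0.93 0.24 z -0.39
clock 29.08 tcp [ 507.69 -102.53  347.44] rot [3.1408e+00 4.0000e-04 1.8469e+00] F [ 0.1   0.4  -1.26] T [ 0.04  0.03 -0.05] open 0.499 q [-0.2   0.25  1.92  0.    0.97 -0.48]
track xy [96.77 17.43] F x,y 0.36 -0.21 z -1.26
```

View pics/w15.png

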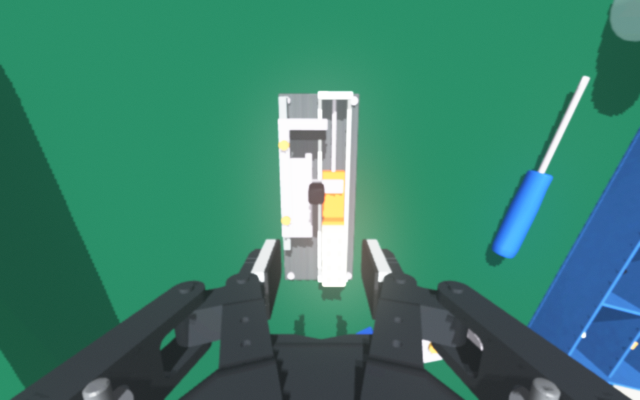

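View pics/c15.png

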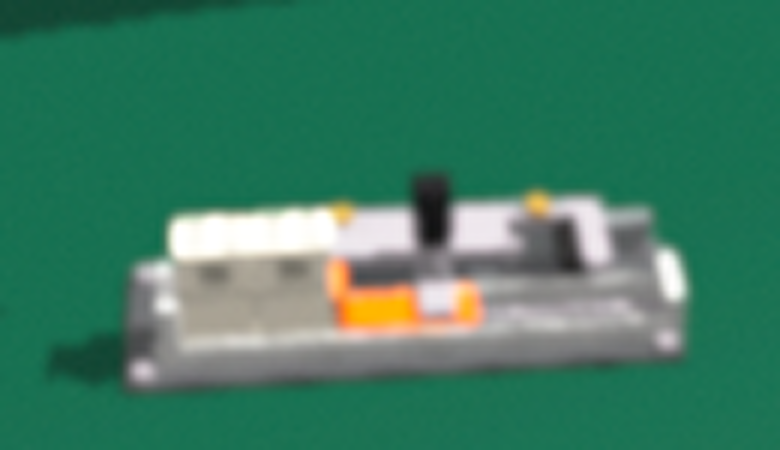

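View pics/s15.png

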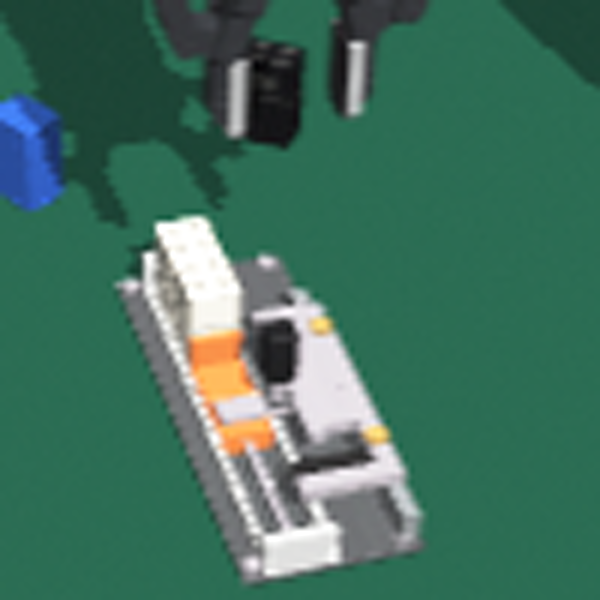

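The pictures show both housings upright and tight together against the front stop (crop x 175–340). The orange face is pressed on them, the knob is in running position, and the gripper is clear. Handing in.

```bash
python3 -c "
from rig import r
print(r.sign_off())"
```

```text
the job is handed in; nothing more can be done
None
```

The magazine is topped up and handed in at about 29 s. Both white housings stand in the track, held against the front stop by the follower.

**What I did**
- I gripped the knob across the track at 20 N and pulled it back until I felt the rubber stop. Contact was at follower ≈ 76 mm, where the pull rose from about 7 to 11 N.
- I eased off about 4 mm, moved the knob fully sideways and let it forward until the stem met the catch (about 11 N net). I backed that load off before opening.
- I gripped the loose white housing across its 24 mm, also at 20 N, and lowered it between the walls until it touched the channel floor (7.5 N). It stood between the stock and the follower face.
- I regripped the knob, pulled it back about 8 mm, moved it back to the running side and eased the follower forward. The pull dropped to about 0 N at follower ≈ 30 mm, and I let go there.

**Last checks**
- The scene and side pictures show both housings upright with no gap, the orange face against them and the knob in its running position.
- The gripper is about 140 mm above the knob, with no contact force. I moved nothing else on the bench.

**Disagreements**
- The camera-based track position was off by about 1 mm across and 4 to 5 mm along the track, so I used the forces I felt for the final fits.
- The knob may stand a few tenths of a millimetre off its exact zero sideways.

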